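Find the sound contact finger and dock the tea mill on it

ROBOT

A 6-joint arm with a two-finger parallel gripper is mounted at the origin on the work surface. World frame = base frame: x ahead of the robot, y to its left, z up, the work surface at z = 0. Lengths are in mm, angles in rad, forces in N, time in s.
With the tool pointing down it reaches from about 250 to 800 mm from the base axis. Payload 3.9 kg.
Tool frame: the origin (TCP) lies midway between the tips of the shut fingers; the grasp point (between the pads) lies 19 mm behind it (r.tcp_to_grasp is the distance from the TCP to the grasp point, in mm); z points along the fingers, y is the line along which they close (so a half turn about z gives the same grasp; the last joint's range is limited). The gripper opens to 85 mm and grips with 20 to 120 N. Pads are 22 mm wide; open, the fingers measure 114 mm over their backs; the gripper's body (76 mm by 85 mm) begins 54 mm behind the grasp point. The pads swing forward as they close: fully open they stand 13 mm farther back than shut.
Start: joints at [1.255, 0.26, -0.138, 1.173, 0, 1.571], TCP at [163.048, 499.029, 193.904] pointing down, gripper open.
Joint ranges: [-2.78, 2.78], [-0.83, 1.72], [-1.28, 1.37], [-1.9, 2.12], [-1.57, 1.48], [-3.14, 3.14]. Speed limits (rad/s): [2.57, 2.57, 3.14, 3.14, 3.14, 3.14].

INTERFACE

Orientations are given as a unit quaternion [x, y, z, w].
In Python, from plant import r, eyes, look_for, trace, mark_of gives the robot as it stands.
- The arm moves only by the shell command python3 -m jog 'ROWS'. ROWS is JSON, a list of rows, each an object of numbers: "jaw": the opening in per cent of the stroke, from 0 (shut) to 100 (fully open); "tx", "ty", "tz": the shift along the tool's x, y, z in mm; "ax", "ay", "az": the turn, a rotation vector about the tool's x, y, z in degrees. In form: [{"jaw": .., "tx": .., "ty": .., "tz": .., "ax": .., "ay": .., "az": ..}, ...]. A call has 1 to 10 rows; each row shifts and turns the commanded pose from where the row before left it, along the tool's axes as they then stand; what a row does not reach is not made up. A row lasts 1/10 s, in which the tool goes at most 50 mm and 8.59 degrees, less where a joint would pass 70% of its speed; a pose out of reach is approached as far as the arm can. A call is refused whole if a number of a shift passes 50 or a number of a turn 8.59, either way. A call with a gripper value outside its range is refused whole. The fingers move at their own pace and stop on an object; the grip force is fixed at half the most. Time passes only in rows, so rows that do not move let the fingers close. It gives the time, the measured TCP pose, the force, the opening and the grip force at its end, in the units of the state.
- r.get_obs(): the state, without advancing time (a new reading comes with each control period).
- eyes.get_image(name): name is "scene" or "top"; returns the picture (420x560x3 uint8, red, green, blue); there is no depth.
- eyes.camera_params(name): a dict with "mtx" (3x3 intrinsics, pixels), "origin" and "attitude" of the camera in the world. Camera axes: x right, y up, looking along -z (the intrinsics and any distortion apply to the point x, -y, -z); pixel columns grow to the right and rows downward; lengths in mm; the calibration is good to about 2 mm. A picture is of the moment at which its call begins. camera_params takes no time and is no camera call.
- r.job_done(): hands the job in; it is judged then, once.
Trained networks look in the newest picture that a camera, given by its name, has taken for a name from the list of things; names that differ only in an ending like _2 or _b are one class to them, and where a whole thing is asked for, a point or a joint stands for the part that bears it (a point fixed in the world has none). Each returns a list of dicts, best first, with "score" (0 to 1); they miss things now and then, are a little off and sometimes report something else, mostly with a low value. They report only what shows in the picture. A call takes as long as a camera call. They do not tell look-alikes from the thing itself.
- look_for(camera, target): "rect" ([left, top, width, height] in pixels, round what is visible of it).
- trace(camera, target): "region" (420x560 bool, what is visible of it) and "rect" ([left, top, width, height] in pixels, round what is visible of it).
- mark_of(camera, target): "point" ([column, row] in pixels: a listed point, or the origin of a listed thing).
The state is a dict: "time": time; "q": joint angles; "joint_vel": joint speeds; "effort": joint torques, N m; "ee_pos": TCP position; "eef_rot": TCP orientation; "contact_force": force on the tool from outside, world axes, zero at the start; "wrist_torque": the same for the moment, N m; "finger_gap": finger opening in mm; "grasp_force": force on a finger pad.
Only numpy, scipy, OpenCV 4.12 (cv2) and the standard library are available. Lean on these libraries where they do the work, as an engineer would, in place of code of your own. Each camera call takes 0.05 s, during which the arm holds its last target. There are 200 camera calls.

TASK

One of the three contact fingers in the charging dock still has its spring; the other two have gone limp. Feel for the sound one by gently pressing the fingers' raised free tips straight down until they meet their stops (under 15 N), then stand the cordless tea mill upright and fully home in that finger's bay, setting it down softly, and let go. Leave everything else on the shelf where it stands.

Things in the scene. Friction and masses are not known exactly. Their poses are not given: they have to be found in the camera images.
- dock: white charging dock fixed to the shelf, 123 x 285 x 24 mm with three open channels 36 mm wide and 12 mm deep that run front to back (x), 88 mm apart along y. Origin: centre of underside. The bay centres lie at x = -12 mm and y = -88, 0 and +88 mm. At each bay a round guide wall, inner Ø66 mm and 12 mm high, stands on the 24 mm high deck, open at front and back where the channel passes. A mill in a bay stands on the deck at both sides of the channel.
- mill: cordless tea mill, loose, upright on the shelf: round, 150 mm tall, 0.55 to 0.7 kg, chamfered black foot Ø60 mm up to 30 mm height, aluminium and amber body Ø54 mm from 34 to 143 mm height, black cap. Origin: centre of underside, z up its axis. Flat underside; its yaw does not matter. Its own weight holds any finger down when it stands home on the deck, 12 mm above the finger module's origin.
- contact_a: contact finger module in one bay of the dock: plastic clamp block, brass leaf, stop rib. Origin: bay centre, on the channel floor 12 mm above the shelf, straight below the leaf's contact stud. z up; +x runs from the bay centre to the clamp at the back of the dock, y along the dock. All three modules look alike and which one is sound is not known beforehand.
- leaf_a (a joint): rotation of the leaf in this module, rad: 0 at rest, growing as its tip is pressed down. The leaf's pivot is at the clamp, 47 mm behind the contact stud and 8.5 mm above the module's origin. A sound finger needs about 5 N at the tip just before it meets its stop (about 0.6 N per mm of tip travel), a limp one less than 2 N (under 0.2 N per mm).
- tip_a (a point): top centre of the Ø10 mm contact stud at the leaf's free tip, the place to press (moves with the leaf). At rest it is 18.3 mm above the module's origin, 6.3 mm above the deck. It reaches its hard plastic stop 7 to 10 mm further down (differs from finger to finger and cannot be seen). More than 15 N on a finger cracks its stop.
- contact_b: contact finger module in one bay of the dock: plastic clamp block, brass leaf, stop rib. Origin: bay centre, on the channel floor 12 mm above the shelf, straight below the leaf's contact stud. z up; +x runs from the bay centre to the clamp at the back of the dock, y along the dock. All three modules look alike and which one is sound is not known beforehand.
- leaf_b (a joint): rotation of the leaf in this module, rad: 0 at rest, growing as its tip is pressed down. The leaf's pivot is at the clamp, 47 mm behind the contact stud and 8.5 mm above the module's origin. A sound finger needs about 5 N at the tip just before it meets its stop (about 0.6 N per mm of tip travel), a limp one less than 2 N (under 0.2 N per mm).
- tip_b (a point): top centre of the Ø10 mm contact stud at the leaf's free tip, the place to press (moves with the leaf). At rest it is 18.3 mm above the module's origin, 6.3 mm above the deck. It reaches its hard plastic stop 7 to 10 mm further down (differs from finger to finger and cannot be seen). More than 15 N on a finger cracks its stop.
- contact_c: contact finger module in one bay of the dock: plastic clamp block, brass leaf, stop rib. Origin: bay centre, on the channel floor 12 mm above the shelf, straight below the leaf's contact stud. z up; +x runs from the bay centre to the clamp at the back of the dock, y along the dock. All three modules look alike and which one is sound is not known beforehand.
- leaf_c (a joint): rotation of the leaf in this module, rad: 0 at rest, growing as its tip is pressed down. The leaf's pivot is at the clamp, 47 mm behind the contact stud and 8.5 mm above the module's origin. A sound finger needs about 5 N at the tip just before it meets its stop (about 0.6 N per mm of tip travel), a limp one less than 2 N (under 0.2 N per mm).
- tip_c (a point): top centre of the Ø10 mm contact stud at the leaf's free tip, the place to press (moves with the leaf). At rest it is 18.3 mm above the module's origin, 6.3 mm above the deck. It reaches its hard plastic stop 7 to 10 mm further down (differs from finger to finger and cannot be seen). More than 15 N on a finger cracks its stop.
- kettle: copper-toned steel kettle with bail handle, about 170 mm across, 210 mm tall; a loose bystander to be left where it is. Origin: centre of underside.
- teapot: round blue teapot, Ø130 mm, 122 mm tall, spout and handle 200 mm overall; a loose bystander to be left where it is. Origin: centre of underside.
- caddy: clear acrylic caddy with flip-up latch, 104 x 144 x 95 mm; a loose bystander to be left where it is. Origin: centre of underside.
- coasters: bamboo coaster stack on a square 100 mm base, 38 mm tall; a loose bystander to be left where it is. Origin: centre of underside.
- honey_pot: white honey pot, Ø90 mm, with a wooden dipper across it, 100 mm tall; a loose bystander to be left where it is. Origin: centre of underside.
- tea_tin: round tea tin, Ø72 mm, 100 mm tall; a loose bystander to be left where it is. Origin: centre of underside.
- cup: blue cup, Ø72 mm, 62 mm tall; a loose bystander to be left where it is. Origin: centre of underside.
Things that resemble listed ones, but are neither listed nor needed, are in the scene too. What is shaped like the mill but red is not meant.

How it is judged (in metres and radians):
On the way, in this order (a step that is already met when the one before it is completed fails the run):
1. a finger that pushes back firmly, as only the sound one does, is pressed down at its tip (more than 2.2 N when well down but short of its stop) while the mill is out of the bays (horizontal distance between mill and contact_a above 0.06 m and horizontal distance between mill and contact_b above 0.06 m and horizontal distance between mill and contact_c above 0.06 m and ((value of joint leaf_a between 0.06 and 0.15 rad and contact force between contact_a and anything else above 2.2 N) or (value of joint leaf_b between 0.06 and 0.15 rad and contact force between contact_b and anything else above 2.2 N) or (value of joint leaf_c between 0.06 and 0.15 rad and contact force between contact_c and anything else above 2.2 N))).
2. that press goes on until the tip is at its stop (horizontal distance between mill and contact_a above 0.06 m and horizontal distance between mill and contact_b above 0.06 m and horizontal distance between mill and contact_c above 0.06 m and (value of joint leaf_a above 0.152 rad or value of joint leaf_b above 0.171 rad or value of joint leaf_c above 0.188 rad)), for 0.2 s.
At the end, for the whole second after the job is handed in: The mill stands upright (within 3 degrees), at rest and released in the bay of the sound finger, its axis within 5 mm of the bay centre, its foot down on the deck (within 2 mm) and the finger beneath pressing on it with more than 2.5 N, as only the sound one does (((horizontal distance between mill and contact_a below 0.005 m and z of mill in the frame of contact_a between 0.01 and 0.014 m and contact force between mill and contact_a above 2.5 N) or (horizontal distance between mill and contact_b below 0.005 m and z of mill in the frame of contact_b between 0.01 and 0.014 m and contact force between mill and contact_b above 2.5 N) or (horizontal distance between mill and contact_c below 0.005 m and z of mill in the frame of contact_c between 0.01 and 0.014 m and contact force between mill and contact_c above 2.5 N)) and angle between mill's own z axis and vertical below 0.05 rad and linear speed of mill below 0.02 m/s); the robot touches nothing.
It fails at once if more than 15 N on a contact finger (contact force between any of contact_a, contact_b, contact_c and anything else above 15 N).
It fails at once if the mill is tipped more than 30 degrees (angle between mill's own z axis and vertical above 0.52 rad).
It fails at once if the mill is slammed into or dropped on the dock (over 50 N) (contact force between mill and dock above 50 N).
It fails at once if a bystander is moved more than 20 mm or tipped (distance of any of kettle, teapot, caddy, coasters, honey_pot, tea_tin, cup from where it was at the start of the episode above 0.02 m or angle between any of kettle, teapot, caddy, coasters, honey_pot, tea_tin, cup's own z axis and vertical above 0.3 rad).
It also fails if it takes over 70 s, if anything falls off the work surface, if the arm or the gripper's body presses on something with over 40 N, if the wrist force passes 120 N, or if a joint passes its speed limit or range.

## Working session

There is one attempt and no reset: what is moved stays moved. The work goes in short steps, Python scripts to look and compute and a shell command to move; the robot and the scene stay as the last step left them, time stands still between calls to the robot, and variables do not carry over. Pictures are saved under pics/ and viewed, at most 10 in all, crops included, and the job is handed in when it is done.

```bash
mkdir -p pics
cat > h.py <<'E'
import numpy as np, cv2
from scipy.spatial.transform import Rotation as R
from plant import r, eyes, look_for, trace, mark_of
def cam(n):
    p=eyes.camera_params(n); a=np.array(p["attitude"],float)
    M=a if a.shape==(3,3) else R.from_quat(a).as_matrix()
    return np.array(p["mtx"]),np.array(p["origin"],float),M,p
def pix2w(n,uv,z):
    K,o,M,_=cam(n); d=np.linalg.inv(K)@[uv[0],uv[1],1]; d=M@(d*[1,-1,-1])
    return o+d*(z-o[2])/d[2]
def w2pix(n,P):
    K,o,M,_=cam(n); c=M.T@(np.array(P)-o); c=K@(c*[1,-1,-1]); return c[:2]/c[2]
def snap(n,f):
    im=eyes.get_image(n); cv2.imwrite(f,im[...,::-1]); return im
E
python3 - <<'E'
from h import *
for n in("scene","top"):
    im=snap(n,f"pics/{n}0.png"); print(n,cam(n)[3])
    for t,z in(("mill",0),("tip_a",30.3),("contact_a",12),("dock",0)):
        for d in mark_of(n,t)[:4]: print(t,np.round(d["point"]),round(d["score"],2),pix2w(n,d["point"],z).round(0))
print(r.get_obs())
E
```

```text
scene {'mtx': array([[413.60926981,   0.        , 278.83594928],
       [  0.        , 413.60926981, 203.51489246],
       [  0.        ,   0.        ,   1.        ]]), 'origin': array([1455.97153399,   30.02597512,  798.24621648]), 'attitude': array([0.29615794, 0.30289265, 0.65885941, 0.62165167])}
mill [193. 200.] 0.93 [ 504. -268.    0.]
mill [214. 180.] 0.59 [ 395. -223.    0.]
mill [306. 202.] 0.22 [489.  72.   0.]
tip_a [278. 195.] 0.54 [498. -11.  30.]
tip_a [275. 194.] 0.49 [493. -22.  30.]
tip_a [306. 197.] 0.49 [500.  70.  30.]
tip_a [339. 203.] 0.45 [525. 169.  30.]
contact_a [339. 206.] 0.73 [515. 169.  12.]
contact_a [304. 204.] 0.7 [511.  68.  12.]
dock [305. 211.] 0.86 [530.  72.   0.]
top {'mtx': array([[494.0666652 ,   0.        , 280.09068384],
       [  0.        , 494.0666652 , 202.27730748],
       [  0.        ,   0.        ,   1.        ]]), 'origin': array([ 343.63054088,  -35.64270711, 1396.45690139]), 'attitude': array([-0.06443322,  0.05613797,  0.7093256 , -0.69968141])}
mill [352. 272.] 0.82 [ 385. -219.    0.]
mill [366. 229.] 0.64 [ 503. -264.    0.]
t
[... 397 characters left out ...]
[ 1.25498460e+00,  2.60054516e-01, -1.38165010e-01,  1.17267267e+00,
       -1.45888636e-05,  1.57080484e+00]), 'joint_vel': array([-1.23328456e-03, -9.29285570e-05,  1.74443666e-03, -6.38012566e-04,
        3.17005370e-04, -4.96889712e-04]), 'effort': array([ 7.56350637e-04, -4.05244982e+01,  2.54001546e+01,  3.13473596e-03,
       -4.62198386e-05, -4.70124590e-06]), 'ee_pos': array([163.05289592, 499.00108451, 193.85104379]), 'eef_rot': array([ 1.57254673e-01,  9.87558082e-01, -4.84838129e-05, -3.33617173e-07]), 'contact_force': array([ 0.00542326, -0.3324878 , -0.250191  ]), 'wrist_torque': array([-0.01237132, -0.01456468, -0.01526837]), 'grasp_force': 0.0, 'finger_gap': 85.7432155242738}
```

View pics/scene0.png

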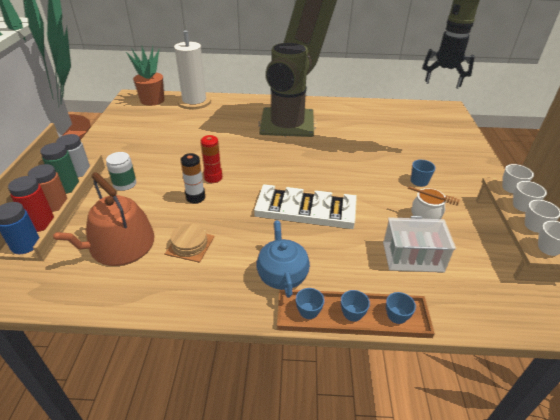

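View pics/top0.png

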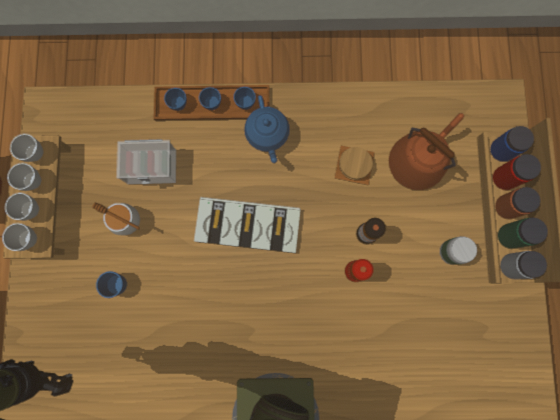

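The cylinders that could be the mill are the black and amber/aluminium one (scene 193,178; top 371,231) and the red one (scene 211,160; top 360,270). The first fits the description and the second is the red look-alike. The dock is at scene (305,205) / top (247,226), with the clamps on its +x side. Next I fit the dock and mill poses with both cameras and confirm them in one crop.

```bash
cat > fit.py <<'E'
from h import *
from scipy.optimize import minimize
def sil(n,pts):
    m=np.zeros((420*4,560*4),np.uint8)
    P=np.array([w2pix(n,p) for p in pts])*4
    cv2.fillConvexPoly(m,cv2.convexHull(P.astype(np.float32)).astype(np.int32),1); return cv2.resize(m,(560,420),interpolation=cv2.INTER_AREA) if 0 else m
def dockpts(v):
    c,s=np.cos(v[2]),np.sin(v[2]); 
    return [(v[0]+c*a-s*b,v[1]+s*a+c*b,z) for a in(-61.5,61.5) for b in(-142.5,142.5) for z in(0,24)]
def millpts(v):
    t=np.linspace(0,2*np.pi,40)
    return [(v[0]+q*np.cos(k),v[1]+q*np.sin(k),z) for q,z in((29,0),(30,3),(30,30),(27,34),(27,143),(24,150)) for k in t]
def fit(regs,pts,v0,steps):
    R4={n:cv2.resize(m.astype(np.uint8),(2240,1680),interpolation=cv2.INTER_NEAREST) for n,m in regs.items()}
    def f(v):
        c=0
        for n,m in R4.items():
            s=sil(n,pts(v)); c-=(s&m).sum()/(s|m).sum()
        return c
    sx=np.vstack([v0]+[np.array(v0)+np.eye(len(v0))[i]*steps[i] for i in range(len(v0))])
    o=minimize(f,v0,method="Nelder-Mead",options=dict(initial_simplex=sx,xatol=.05,fatol=1e-5)); return o.x,o.fun
E
python3 - <<'E'
from fit import *
ims={n:eyes.get_image(n) for n in("scene","top")}
D={};M={}
near={"scene":(193,180),"top":(371,231)}
for n in ims:
    D[n]=trace(n,"dock")[0]["region"]
    for d in trace(n,"mill"):
        x,y,w,h=d["rect"]; print(n,d["rect"],round(d["score"],2))
        if n not in M and abs(x+w/2-near[n][0])<10 and abs(y+h/2-near[n][1])<15: M[n]=d["region"]
vd,_=a=fit(D,dockpts,[515,75,.07],[8,8,.05]); print("dock",a)
for n in ims: print(n,fit({n:D[n]},dockpts,vd,[4,4,.03]))
vm,_=a=fit(M,millpts,[503,-266],[8,8]); print("mill",a)
for n in M: print(n,fit({n:M[n]},millpts,vm,[4,4]))
out=[]
c,s=np.cos(vd[2]),np.sin(vd[2])
bays=[(vd[0]-12*c-s*b,vd[1]-12*s+c*b) for b in(-88,0,88)]; print("bays",np.round(bays,1))
for n,(x,y,w,h) in(("top",(190,190,210,100)),("scene",(165,125,210,110))):
    im=cv2.resize(ims[n][y:y+h,x:x+w,::-1],None,fx=3.5,fy=2.6*3.5/2.6 if 0 else 3.5,interpolation=cv2.INTER_CUBIC)[:300*2]
    for b in bays:
        u=(w2pix(n,(*b,30.3))+.5-[x,y])*3.5; cv2.drawMarker(im,tuple(int(k) for k in u),(0,0,255),0,8,1)
        t=np.linspace(0,2*np.pi,60); p=np.array([(w2pix(n,(b[0]+33*np.cos(k),b[1]+33*np.sin(k),36))+.5-[x,y])*3.5 for k in t]); cv2.polylines(im,[p.astype(int)],True,(255,0,255),1)
    for pts in(dockpts(vd),millpts(vm)):
        P=np.array([(w2pix(n,p)+.5-[x,y])*3.5 for p in pts]).astype(np.float32); cv2.polylines(im,[cv2.convexHull(P).astype(int)],True,(0,255,0),1)
    out.append(cv2.resize(im,(560,int(im.shape[0]*560/im.shape[1]))))
cv2.imwrite("pics/crop.png",np.vstack(out))
E
```

```text
scene [177.4, 153.4, 26.8, 53.0] 0.92
scene [200.9, 134.7, 19.4, 47.3] 0.84
scene [274.0, 194.4, 7.6, 12.9] 0.61
scene [337.0, 200.5, 2.1, 7.7] 0.57
scene [411.5, 159.6, 22.4, 28.9] 0.46
top [344.6, 256.9, 30.5, 27.0] 0.77
top [357.6, 216.4, 28.2, 27.4] 0.64
dock (array([ 5.19243907e+02,  7.16166432e+01, -1.23457931e-01]), np.float64(-1.4737422872915622))
scene (array([ 5.21281705e+02,  7.27663165e+01, -1.21616644e-01]), np.float64(-0.7669598814636983))
top (array([ 5.17370134e+02,  7.08225814e+01, -1.35844401e-01]), np.float64(-0.7226886212164226))Traceback (most recent call last):
  File "<stdin>", line 12, in <module>
  File "fit.py", line 21, in fit
    o=minimize(f,v0,method="Nelder-Mead",options=dict(initial_simplex=sx,xatol=.05,fatol=1e-5)); return o.x,o.fun
    res = _minimize_neldermead(fun, x0, args, callback, bounds=bounds,
                               **options)
    fsim[k] = func(sim[k])
              ~~~~^^^^^^^^
    fx = function(np.copy(x), *(wrapper_args + args))
  File "fit.py", line 18, in f
    s=sil(n,pts(v)); c-=(s&m).sum()/(s|m).sum()
  File "fit.py", line 5, in sil
    P=np.array([w2pix(n,p) for p in pts])*4
                ~~~~~^^^^^
  File "h.py", line 12, in w2pix
    K,o,M,_=cam(n); c=M.T@(np.array(P)-o); c=K@(c*[1,-1,-1]); return c[:2]/c[2]
            ~~~^^^
  File "h.py", line 5, in cam
    p=eyes.camera_params(n); a=np.array(p["attitude"],float)
ValueError: time passes only in moves, steps and waits
```

```bash
sed -i 's/^def cam(n):/from functools import lru_cache\n@lru_cache\ndef cam(n):/' h.py
sed -i 's/^def w2pix.*/def w2pix(n,P):/' h.py
cat > go.py <<'E'
from fit import *
ims={n:eyes.get_image(n) for n in("scene","top")}
D={};M={}
near={"scene":(193,180),"top":(371,231)}
for n in ims:
    g=trace(n,"dock")[0]["region"].astype(np.uint8)
    g=cv2.morphologyEx(g,cv2.MORPH_OPEN,np.ones((3,3)))
    cs=cv2.findContours(g,cv2.RETR_EXTERNAL,cv2.CHAIN_APPROX_NONE)[0]; big=max(cs,key=cv2.contourArea)
    print(n,"dock rect",cv2.boundingRect(big),g.sum()); m=np.zeros_like(g); cv2.fillConvexPoly(m,cv2.convexHull(np.vstack([k for k in cs if cv2.contourArea(k)>15])),1); D[n]=m
    for d in trace(n,"mill"):
        x,y,w,h=d["rect"]
        if n not in M and abs(x+w/2-near[n][0])<10 and abs(y+h/2-near[n][1])<15: M[n]=d["region"]
vd,_=a=fit(D,dockpts,[515,75,-.1],[8,8,.05]); print("dock",a)
for n in ims: print(n,fit({n:D[n]},dockpts,vd,[4,4,.03]))
vm,_=a=fit(M,millpts,[503,-266],[8,8]); print("mill",a)
for n in M: print(n,fit({n:M[n]},millpts,vm,[4,4]))
out=[]
c,s=np.cos(vd[2]),np.sin(vd[2])
bays=[(vd[0]-12*c-s*b,vd[1]-12*s+c*b) for b in(-88,0,88)]; print("bays",np.round(bays,1))
for n,(x,y,w,h) in(("top",(190,190,210,100)),("scene",(165,130,210,110))):
    im=cv2.resize(ims[n][y:y+h,x:x+w,::-1],None,fx=3.5,fy=3.5,interpolation=cv2.INTER_CUBIC)
    q=lambda p:((w2pix(n,p)+.5-[x,y])*3.5)
    for b in bays:
        cv2.drawMarker(im,tuple(int(k) for k in q((*b,30.3))),(0,0,255),0,8,1)
    for pts in(dockpts(vd),millpts(vm)):
        P=np.array([q(p) for p in pts],np.float32); cv2.polylines(im,[cv2.convexHull(P).astype(int)],True,(0,255,0),1)
    out.append(im[:300])
cv2.imwrite("pics/crop.png",np.vstack(out))
E
python3 - <<'E'
s=open('h.py').read().replace("def w2pix(n,P):","def w2pix(n,P):\n    K,o,M,_=cam(n); c=M.T@(np.array(P)-o); c=K@(c*[1,-1,-1]); return c[:2]/c[2]")
open('h.py','w').write(s)
E
python3 go.py
```

```text
scene dock rect (254, 185, 102, 44) 2606Traceback (most recent call last):
  File "go.py", line 6, in <module>
    g=trace(n,"dock")[0]["region"].astype(np.uint8)
      ~~~~~~~~~~~~~~~^^^
IndexError: list index out of range
```

```bash
python3 - <<'E'
s=open('go.py').read()
s=s.replace('g=trace(n,"dock")[0]["region"]','g=tr(n,"dock",lambda r:r[2]>90)["region"]')
i=s.index('    for d in trace(n,"mill")'); j=s.index('vd,_=')
s=s[:i]+'''    M[n]=tr(n,"mill",lambda r:abs(r[0]+r[2]/2-near[n][0])<10 and abs(r[1]+r[3]/2-near[n][1])<15)["region"]
'''+s[j:]
s=s.replace('D={};M={}','''D={};M={}
def tr(n,t,ok):
    for _ in range(6):
        for d in trace(n,t):
            if ok(d["rect"]): return d
        eyes.get_image(n)
    raise SystemExit(n+t)''')
open('go.py','w').write(s)
E
python3 go.py
```

```text
scene dock rect (254, 185, 102, 44) 2423
top dock rect (195, 197, 106, 57) 3467
dock (array([ 5.20783838e+02,  7.22531166e+01, -1.25798381e-01]), np.float64(-1.8898749586794772))
scene (array([ 5.21097881e+02,  7.31031681e+01, -1.23358181e-01]), np.float64(-0.9709617197464002))
top (array([ 5.18674752e+02,  6.97485834e+01, -1.23071964e-01]), np.float64(-0.9313378475428337))
mill (array([ 489.73072548, -263.50676438]), np.float64(-1.8544231694117066))
scene (array([ 493.80909462, -263.08733079]), np.float64(-0.9200597683974598))
top (array([ 489.09758748, -264.03592956]), np.float64(-0.9578592498946481))
bays [[497.8 -13.5]
 [508.9  73.8]
 [519.9 161.1]]
```

View pics/crop.png

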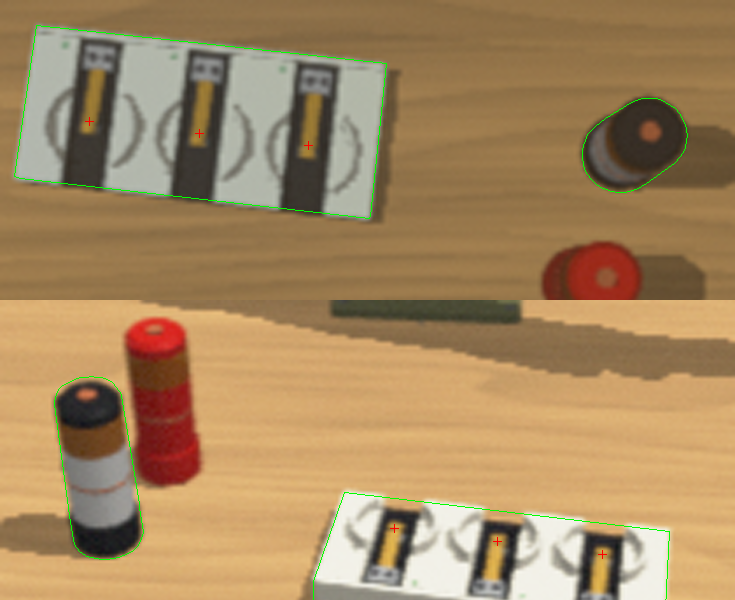

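The crop confirms it: the mill is the black, amber and aluminium one, and the overlays match in both views. Next I shut the jaws and turn tool-y along the dock's x.

```bash
cat > rel.py <<'E'
from h import *
import sys
# usage: rel.py x y z yang(deg): remaining shift in tool axes & az
a=list(map(float,sys.argv[1:])); o=r.get_obs(); Rm=R.from_quat(o["eef_rot"]).as_matrix()
ya=np.degrees(np.arctan2(Rm[1,1],Rm[0,1])); print("ypos",np.round(o["ee_pos"],1),"yang",round(ya,2),"tilt",np.round(Rm[:,2],3),"q",np.round(o["q"],2),"F",np.round(o["contact_force"],2),"gap",round(o["finger_gap"],1),"t",o["time"])
print("tool shift",(Rm.T@(np.array(a[:3])-o["ee_pos"])).round(1), "az",round((ya-a[3]+180)%360-180,1))
E
python3 -m jog '[{"jaw":0,"az":7.9},{"jaw":0,"az":7.9},{"jaw":0,"az":7.9},{"jaw":0,"az":7.9},{"jaw":0,"az":7.9},{"jaw":0,"az":7.9},{"jaw":0,"az":7.9},{"jaw":0,"az":7.9},{"jaw":0,"az":7.9},{"jaw":0,"az":7.9}]'; python3 rel.py 519.9 160 60 -7.2
```

```text
ypos [163.1 499.  193.9] yang 71.9 tilt [ 0. -0. -1.] q [ 1.25  0.26 -0.14  1.17 -0.    1.57] F [ 0.58 -0.26 -0.08] gap 85.4 t 1.45
tool shift [-444.5 -211.4  133.9] az 79.1schema error: expected keys jaw, tx, ty, tz, ax, ay, az
```

```bash
python3 -m jog '[{"jaw":0,"tx":0,"ty":0,"tz":0,"ax":0,"ay":0,"az":7.9},{"jaw":0,"tx":0,"ty":0,"tz":0,"ax":0,"ay":0,"az":7.9},{"jaw":0,"tx":0,"ty":0,"tz":0,"ax":0,"ay":0,"az":7.9},{"jaw":0,"tx":0,"ty":0,"tz":0,"ax":0,"ay":0,"az":7.9},{"jaw":0,"tx":0,"ty":0,"tz":0,"ax":0,"ay":0,"az":7.9},{"jaw":0,"tx":0,"ty":0,"tz":0,"ax":0,"ay":0,"az":7.9},{"jaw":0,"tx":0,"ty":0,"tz":0,"ax":0,"ay":0,"az":7.9},{"jaw":0,"tx":0,"ty":0,"tz":0,"ax":0,"ay":0,"az":7.9},{"jaw":0,"tx":0,"ty":0,"tz":0,"ax":0,"ay":0,"az":7.9},{"jaw":0,"tx":0,"ty":0,"tz":0,"ax":0,"ay":0,"az":8.0}]'; python3 rel.py 519.9 160 60 -7.2
```

```text
time: 2.45
ee_pos: [163.1, 499.0, 193.9]
eef_rot: [0.752, 0.659, -0.0, 0.0]
contact_force: [-0.2, 0.2, 0.2]
finger_gap: 0.3
grasp_force: 0.0
ypos [163.1 499.  193.9] yang -7.52 tilt [ 0. -0. -1.] q [ 1.26  0.26 -0.14  1.17 -0.    2.96] F [-0.21  0.2   0.21] gap 0.3 t 2.45
tool shift [-289.4  398.2  133.9] az -0.3
```

```bash
python3 -m jog '[{"jaw":0,"tx":-29,"ty":39.8,"tz":0,"ax":0,"ay":0,"az":0},{"jaw":0,"tx":-29,"ty":39.8,"tz":0,"ax":0,"ay":0,"az":0},{"jaw":0,"tx":-29,"ty":39.8,"tz":0,"ax":0,"ay":0,"az":0},{"jaw":0,"tx":-29,"ty":39.8,"tz":0,"ax":0,"ay":0,"az":0},{"jaw":0,"tx":-29,"ty":39.8,"tz":0,"ax":0,"ay":0,"az":0},{"jaw":0,"tx":-29,"ty":39.8,"tz":0,"ax":0,"ay":0,"az":0},{"jaw":0,"tx":-29,"ty":39.8,"tz":0,"ax":0,"ay":0,"az":0},{"jaw":0,"tx":-29,"ty":39.8,"tz":0,"ax":0,"ay":0,"az":0},{"jaw":0,"tx":-29,"ty":39.8,"tz":0,"ax":0,"ay":0,"az":0},{"jaw":0,"tx":-29,"ty":39.8,"tz":0,"ax":0,"ay":0,"az":0}]'; python3 rel.py 519.9 160 60 -7.2
```

```text
time: 3.45
ee_pos: [522.9, 159.8, 194.1]
eef_rot: [0.75, 0.661, 0.0, 0.0]
contact_force: [0.4, 0.9, 0.2]
finger_gap: 0.2
grasp_force: 0.0
ypos [522.9 159.8 194.1] yang -7.21 tilt [ 0.  0. -1.] q [ 0.3   0.3  -0.09  1.19  0.    1.99] F [0.35 0.89 0.17] gap 0.2 t 3.45
tool shift [ -0.3  -3.1 134.1] az -0.0
```

```bash
python3 -m jog '[{"jaw":0,"tx":0,"ty":-3,"tz":40,"ax":0,"ay":0,"az":0},{"jaw":0,"tx":0,"ty":0,"tz":40,"ax":0,"ay":0,"az":0},{"jaw":0,"tx":0,"ty":0,"tz":40,"ax":0,"ay":0,"az":0},{"jaw":0,"tx":0,"ty":0,"tz":20,"ax":0,"ay":0,"az":0},{"jaw":0,"tx":0,"ty":0,"tz":10,"ax":0,"ay":0,"az":0},{"jaw":0,"tx":0,"ty":0,"tz":5,"ax":0,"ay":0,"az":0},{"jaw":0,"tx":0,"ty":0,"tz":0,"ax":0,"ay":0,"az":0}]'
python3 - <<'E'
from h import *
a=snap("scene","pics/s1.png"); b=snap("top","pics/t1.png")
f=lambda im,x,y:cv2.resize(im[y:y+100,x:x+133,::-1],(760,570))[:]
im=np.vstack([cv2.resize(a[150:220,250:383,::-1],(570,300)),cv2.resize(b[190:260,185:318,::-1],(570,300))]); cv2.imwrite("pics/c1.png",im)
E
python3 rel.py 519.9 160 39 -7.2
```

```text
time: 4.15
ee_pos: [519.1, 162.1, 39.2]
eef_rot: [0.75, 0.661, 0.0, 0.0]
contact_force: [0.4, 0.3, -0.3]
finger_gap: 0.2
grasp_force: 0.0
ypos [519.9 162.3  40.2] yang -7.18 tilt [ 0.002  0.001 -1.   ] q [ 0.3   0.4  -0.36  0.81 -0.    2.  ] F [0.37 0.3  0.28] gap -0.1 t 4.25
tool shift [-2.3  0.3  1.2] az 0.0
```

View pics/c1.png

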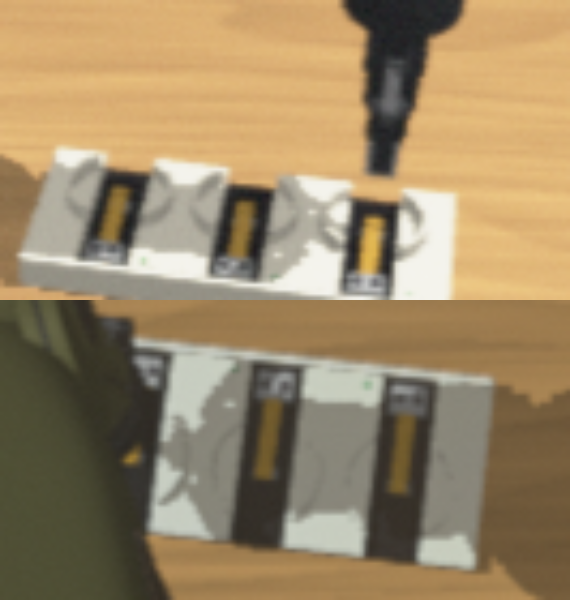

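The tool tip shows at scene (339,191), directly behind and above the leaf tip at (337,200). I check that numerically.

Run:
```python
from h import *
print(w2pix("scene",(519.9,162.3,40.2)),w2pix("scene",(519.9,161.1,30.3)),w2pix("scene",(514.9,161.1,30.3)))
print(pix2w("scene",(337,200),30.3),pix2w("scene",(338.7,190.8),40))
```

```text
[337.47989505 199.58235508] [336.71216167 202.19038279] [336.6170865  201.10108981]
[509.71711716 162.50708627  30.3       ] [477.88513408 168.3338287   40.        ]
```

```bash
python3 -m jog '[{"jaw":0,"tx":0,"ty":0,"tz":0,"ax":0,"ay":0,"az":0},{"jaw":0,"tx":0,"ty":0,"tz":0,"ax":0,"ay":0,"az":0}]'
python3 - <<'E'
from h import *
print("start tcp",w2pix("scene",(163,499,194)),[w2pix("scene",(163+s*.31*43,499+s*.95*43,207)) for s in(1,-1)])
o=r.get_obs();p=o["ee_pos"];print(p)
a=snap("scene","pics/s2.png")
im=cv2.resize(a[110:230,280:400,::-1],(600,600),interpolation=cv2.INTER_CUBIC)
for z in(0,20,73,100): 
    u=w2pix("scene",(p[0],p[1],p[2]+z)); cv2.drawMarker(im,(int((u[0]+.5-280)*5),int((u[1]+.5-110)*5)),(0,0,255),0,14,1)
cv2.imwrite("pics/c2.png",im)
E
```

```text
time: 4.45
ee_pos: [519.5, 162.2, 39.9]
eef_rot: [0.75, 0.661, 0.001, 0.0]
contact_force: [0.3, -1.0, 0.7]
finger_gap: 0.1
grasp_force: 0.0
start tcp [438.55405458  99.51462183] [array([453.29918972,  98.0843831 ]), array([426.11079575,  93.6190891 ])]
[519.50005809 162.15819636  39.93130221]
```

View pics/c2.png

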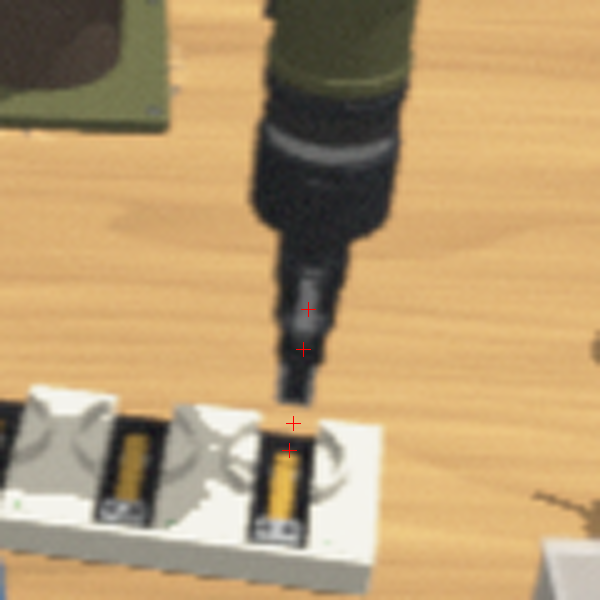

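Run:
```python
from h import *
for n in("scene","top"): print(n,[w2pix(n,p).round(0) for p in((0,0,0),(90,90,20),(90,-90,20),(-90,90,20),(-90,-90,20),(163,499,194))])
print(pix2w("scene",(295*.2+280-.5,402*.2+110-.5),40), pix2w("scene",(295*.2+280-.5,402*.2+110-.5),75))
```

```text
scene [array([288., 122.]), array([311., 130.]), array([263., 128.]), array([311., 108.]), array([266., 106.]), array([439., 100.])]
top [array([275., 418.]), array([241., 385.]), array([308., 384.]), array([241., 457.]), array([310., 457.]), array([ 60., 368.])]
[473.54662369 167.99489627  40.        ] [518.8945214 161.6263683  75.       ]
```

Run:
```python
import cv2,numpy as np
a=cv2.imread("pics/scene0.png")[95:145,250:325]; b=cv2.imread("pics/scene0.png")[30:110,400:500]; c=cv2.imread("pics/top0.png")[350:420,0:100]
cv2.imwrite("pics/c3.png",np.hstack([cv2.resize(k,(260,int(260*k.shape[0]/k.shape[1])))[:170] for k in(a,b,c)]))
```

```text
(no output)
```

View pics/c3.png

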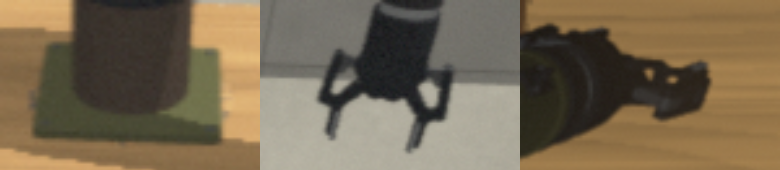

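The base projects where it should, but in both views the visible fingertips sit about 35 mm higher than the reported TCP z. Horizontally they agree. I'll go down by feel and treat contact at either height as possible.

```bash
cat > F.py <<'E'
from h import *
import sys
v=[]
for _ in range(int(sys.argv[1])):
    eyes.get_image("top"); o=r.get_obs(); v.append([*o["contact_force"],*o["ee_pos"],*o["wrist_torque"]])
v=np.array(v); print("AVG F",v[:,:3].mean(0).round(2),"sd",v[:,2].std().round(2),"pos",v[:,3:6].mean(0).round(2),"sd",v[:,5].std().round(2),"T",v[:,6:].mean(0).round(3),"t",o["time"])
E
python3 F.py 6
python3 -m jog '[{"jaw":0,"tx":0,"ty":0,"tz":3,"ax":0,"ay":0,"az":0},{"jaw":0,"tx":0,"ty":0,"tz":3,"ax":0,"ay":0,"az":0},{"jaw":0,"tx":0,"ty":0,"tz":0,"ax":0,"ay":0,"az":0}]'; python3 F.py 3
python3 -m jog '[{"jaw":0,"tx":0,"ty":0,"tz":2,"ax":0,"ay":0,"az":0},{"jaw":0,"tx":0,"ty":0,"tz":2,"ax":0,"ay":0,"az":0},{"jaw":0,"tx":0,"ty":0,"tz":2,"ax":0,"ay":0,"az":0},{"jaw":0,"tx":0,"ty":0,"tz":0,"ax":0,"ay":0,"az":0}]'; python3 F.py 6
```

```text
AVG F [-0.19 -0.3  -0.01] sd 0.4 pos [518.8  161.91  39.19] sd 0.2 T [-0.006  0.006  0.002] t 4.8
time: 5.1
ee_pos: [518.0, 161.7, 32.2]
eef_rot: [0.75, 0.661, -0.001, -0.0]
contact_force: [-0.2, 0.1, 0.8]
finger_gap: -0.1
grasp_force: 0.0
AVG F [0.23 0.07 0.02] sd 0.46 pos [518.35 161.75  32.6 ] sd 0.15 T [-0.018  0.021  0.027] t 5.25
time: 5.65
ee_pos: [518.3, 161.8, 26.5]
eef_rot: [0.75, 0.661, -0.0, -0.0]
contact_force: [0.2, 0.1, -0.1]
finger_gap: 0.4
grasp_force: 0.0
AVG F [ 0.04 -0.16  0.36] sd 0.29 pos [518.61 161.83  26.88] sd 0.11 T [-0.01  -0.    -0.011] t 5.95
```

Run:
```python
from h import *
a=snap("scene","pics/s3.png")
im=cv2.resize(a[160:225,310:375,::-1],(520,520),interpolation=cv2.INTER_CUBIC)
u=w2pix("scene",(519.9,161.1,30.3));cv2.drawMarker(im,(int((u[0]+.5-310)*8),int((u[1]+.5-160)*8)),(0,0,255),0,14,1)
cv2.imwrite("pics/c4.png",im)
```

```text
(no output)
```

View pics/c4.png

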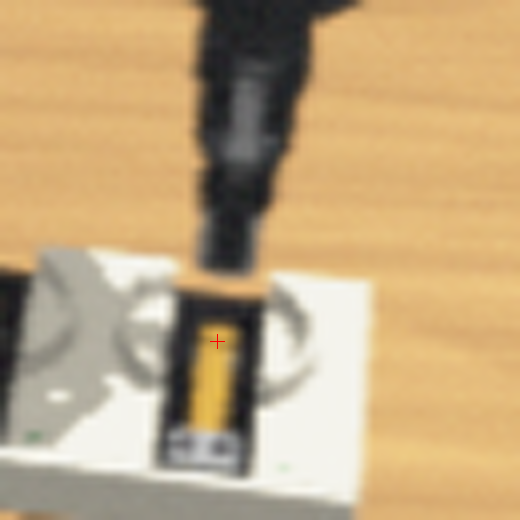

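The finger bottom (scene 339,194) is still about 32 mm above the stud (337,202.6), and the leaf is at rest. So the tip really is higher than reported. I keep going down in small checked steps.

```bash
python3 -m jog '[{"jaw":0,"tx":0,"ty":0,"tz":2,"ax":0,"ay":0,"az":0},{"jaw":0,"tx":0,"ty":0,"tz":1,"ax":0,"ay":0,"az":0},{"jaw":0,"tx":0,"ty":0,"tz":1,"ax":0,"ay":0,"az":0},{"jaw":0,"tx":0,"ty":0,"tz":0,"ax":0,"ay":0,"az":0}]'; python3 F.py 5
```

```text
time: 6.4
ee_pos: [518.4, 161.8, 22.7]
eef_rot: [0.75, 0.661, -0.0, -0.0]
contact_force: [-0.0, 1.6, 0.6]
finger_gap: -0.3
grasp_force: 0.0
AVG F [ 0.02  0.08 -0.04] sd 0.18 pos [518.6  161.84  22.88] sd 0.07 T [ 0.008  0.006 -0.005] t 6.65
```

```bash
python3 -m jog '[{"jaw":0,"tx":0,"ty":0,"tz":2,"ax":0,"ay":0,"az":0},{"jaw":0,"tx":0,"ty":0,"tz":2,"ax":0,"ay":0,"az":0},{"jaw":0,"tx":0,"ty":0,"tz":0,"ax":0,"ay":0,"az":0}]'; python3 F.py 4
```

```text
time: 6.95
ee_pos: [518.3, 161.7, 18.5]
eef_rot: [0.75, 0.661, -0.0, -0.0]
contact_force: [0.2, 0.1, -0.3]
finger_gap: -0.2
grasp_force: 0.0
AVG F [-0.19 -0.43  0.18] sd 0.46 pos [518.52 161.81  18.78] sd 0.09 T [0.01  0.01  0.006] t 7.15
```

```bash
python3 -m jog '[{"jaw":0,"tx":0,"ty":0,"tz":3,"ax":0,"ay":0,"az":0},{"jaw":0,"tx":0,"ty":0,"tz":3,"ax":0,"ay":0,"az":0},{"jaw":0,"tx":0,"ty":0,"tz":3,"ax":0,"ay":0,"az":0},{"jaw":0,"tx":0,"ty":0,"tz":0,"ax":0,"ay":0,"az":0}]'; python3 F.py 4;  python3 - <<'E'
from h import *
a=snap("scene","pics/s5.png")
im=cv2.resize(a[160:225,310:375,::-1],(520,520),interpolation=cv2.INTER_CUBIC)
u=w2pix("scene",(519.9,161.1,30.3));cv2.drawMarker(im,(int((u[0]+.5-310)*8),int((u[1]+.5-160)*8)),(0,0,255),0,14,1)
cv2.imwrite("pics/c5.png",im)
E
```

```text
time: 7.55
ee_pos: [518.1, 161.7, 9.3]
eef_rot: [0.75, 0.661, -0.001, -0.0]
contact_force: [-0.8, 0.8, -0.3]
finger_gap: 0.1
grasp_force: 0.0
AVG F [-0.02 -0.37  0.28] sd 0.59 pos [518.49 161.81   9.74] sd 0.16 T [-0.004  0.001  0.015] t 7.75
```

View pics/c5.png

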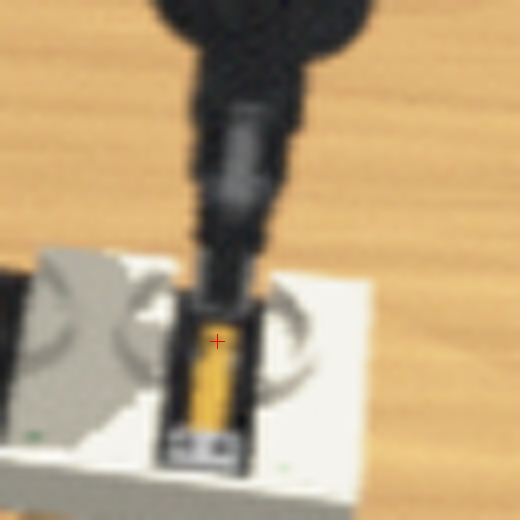

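Run:
```python
from h import *
for uv in((69,379),(69,385),(69,391)):
  o=[];d=[]
  for n,p in(("scene",(427.7,82)),("top",uv)):
    K,c,M,_=cam(n); v=M@(np.linalg.inv(K)@[*p,1]*[1,-1,-1]); o.append(c); d.append(v/np.linalg.norm(v))
  A=np.array([d[0],-d[1]]).T; s=np.linalg.lstsq(A,o[1]-o[0],rcond=None)[0]
  p=o[0]+s[0]*d[0];q=o[1]+s[1]*d[1]; print(uv,((p+q)/2).round(0),"miss",np.linalg.norm(p-q).round(1))
print(w2pix("top",(150,458,247)))
```

```text
(69, 379) [148. 454. 246.] miss 0.3
(69, 385) [134. 457. 240.] miss 2.9
(69, 391) [120. 461. 234.] miss 5.5
[ 67.09470388 378.08474113]
```

Triangulating the start picture gives the tips at (148,454,246). x and y agree with the report and z is about 35 to 39 mm higher, so I expect contact near reported z of -5 to -9.

```bash
python3 -m jog '[{"jaw":0,"tx":0,"ty":0,"tz":3,"ax":0,"ay":0,"az":0},{"jaw":0,"tx":0,"ty":0,"tz":3,"ax":0,"ay":0,"az":0},{"jaw":0,"tx":0,"ty":0,"tz":2,"ax":0,"ay":0,"az":0},{"jaw":0,"tx":0,"ty":0,"tz":0,"ax":0,"ay":0,"az":0}]' >/dev/null; python3 F.py 3
python3 -m jog '[{"jaw":0,"tx":0,"ty":0,"tz":2,"ax":0,"ay":0,"az":0},{"jaw":0,"tx":0,"ty":0,"tz":1,"ax":0,"ay":0,"az":0},{"jaw":0,"tx":0,"ty":0,"tz":0,"ax":0,"ay":0,"az":0}]'>/dev/null; python3 F.py 3
python3 -m jog '[{"jaw":0,"tx":0,"ty":0,"tz":2,"ax":0,"ay":0,"az":0},{"jaw":0,"tx":0,"ty":0,"tz":1,"ax":0,"ay":0,"az":0},{"jaw":0,"tx":0,"ty":0,"tz":0,"ax":0,"ay":0,"az":0}]' >/dev/null; python3 F.py 4
```

```text
AVG F [-0.22 -0.12 -0.13] sd 0.42 pos [518.48 161.8    1.74] sd 0.12 T [ 0.017 -0.015 -0.018] t 8.35
AVG F [-0.21 -0.16  0.17] sd 0.56 pos [518.59 161.83  -1.13] sd 0.04 T [-0.009 -0.016  0.017] t 8.8
AVG F [-0.1  -0.29 -0.02] sd 0.49 pos [518.56 161.83  -4.15] sd 0.07 T [-0.005 -0.015  0.011] t 9.3
```

```bash
python3 -m jog '[{"jaw":0,"tx":0,"ty":0,"tz":1,"ax":0,"ay":0,"az":0},{"jaw":0,"tx":0,"ty":0,"tz":1,"ax":0,"ay":0,"az":0},{"jaw":0,"tx":0,"ty":0,"tz":1,"ax":0,"ay":0,"az":0},{"jaw":0,"tx":0,"ty":0,"tz":0,"ax":0,"ay":0,"az":0}]' >/dev/null; python3 F.py 4
python3 -m jog '[{"jaw":0,"tx":0,"ty":0,"tz":1,"ax":0,"ay":0,"az":0},{"jaw":0,"tx":0,"ty":0,"tz":1,"ax":0,"ay":0,"az":0},{"jaw":0,"tx":0,"ty":0,"tz":0,"ax":0,"ay":0,"az":0}]' >/dev/null; python3 F.py 4
```

```text
AVG F [ 0.44  0.15 -0.03] sd 0.58 pos [518.59 161.83  -7.13] sd 0.04 T [-0.018 -0.017  0.013] t 9.9
AVG F [-0.1   0.07  0.74] sd 0.3 pos [518.54 161.88  -9.12] sd 0.02 T [ 0.039  0.03  -0.005] t 10.4
```

```bash
python3 -m jog '[{"jaw":0,"tx":0,"ty":0,"tz":1,"ax":0,"ay":0,"az":0},{"jaw":0,"tx":0,"ty":0,"tz":1,"ax":0,"ay":0,"az":0},{"jaw":0,"tx":0,"ty":0,"tz":0,"ax":0,"ay":0,"az":0}]' >/dev/null; python3 F.py 4
```

```text
AVG F [-0.69  0.3   0.77] sd 0.35 pos [518.52 161.87 -11.14] sd 0.02 T [0.085 0.14  0.027] t 10.9
```

```bash
python3 -m jog '[{"jaw":0,"tx":0,"ty":0,"tz":1,"ax":0,"ay":0,"az":0},{"jaw":0,"tx":0,"ty":0,"tz":1,"ax":0,"ay":0,"az":0},{"jaw":0,"tx":0,"ty":0,"tz":0,"ax":0,"ay":0,"az":0}]' >/dev/null; python3 F.py 5
```

```text
AVG F [-1.1   0.03  1.24] sd 0.45 pos [518.5  161.84 -13.13] sd 0.03 T [0.063 0.237 0.002] t 11.45
```

```bash
python3 -m jog '[{"jaw":0,"tx":0,"ty":0,"tz":1,"ax":0,"ay":0,"az":0},{"jaw":0,"tx":0,"ty":0,"tz":0,"ax":0,"ay":0,"az":0}]' >/dev/null; python3 F.py 4
```

```text
AVG F [-1.18  0.29  1.46] sd 0.18 pos [518.54 161.84 -14.14] sd 0.02 T [ 0.053  0.29  -0.007] t 11.85
```

This finger is limp: it pushes back at about 0.23 N/mm with 1.5 N at roughly 6–7 mm of travel. On to the middle bay.

```bash
python3 -m jog '[{"jaw":0,"tx":0,"ty":0,"tz":-15,"ax":0,"ay":0,"az":0},{"jaw":0,"tx":0,"ty":0,"tz":-15,"ax":0,"ay":0,"az":0},{"jaw":0,"tx":-29,"ty":0,"tz":0,"ax":0,"ay":0,"az":0},{"jaw":0,"tx":-29,"ty":0,"tz":0,"ax":0,"ay":0,"az":0},{"jaw":0,"tx":-30,"ty":0,"tz":0,"ax":0,"ay":0,"az":0},{"jaw":0,"tx":0,"ty":0,"tz":10,"ax":0,"ay":0,"az":0},{"jaw":0,"tx":0,"ty":0,"tz":8,"ax":0,"ay":0,"az":0},{"jaw":0,"tx":0,"ty":0,"tz":3,"ax":0,"ay":0,"az":0},{"jaw":0,"tx":0,"ty":0,"tz":0,"ax":0,"ay":0,"az":0},{"jaw":0,"tx":0,"ty":0,"tz":0,"ax":0,"ay":0,"az":0}]' >/dev/null; python3 F.py 5; python3 rel.py 508.9 73.3 -8 -7.2
```

```text
AVG F [-0.08  0.22 -0.12] sd 0.5 pos [507.95  75.04  -4.92] sd 0.08 T [-0.017  0.009  0.003] t 13.1
ypos [507.9  74.8  -4.9] yang -7.17 tilt [ 0.001  0.    -1.   ] q [ 0.15  0.41 -0.49  0.67 -0.    1.84] F [-0.76  0.55  0.66] gap 0.2 t 13.1
tool shift [-1.4  1.2  3.1] az 0.0
```

```bash
python3 -m jog '[{"jaw":0,"tx":-1,"ty":1,"tz":2,"ax":0,"ay":0,"az":0},{"jaw":0,"tx":0,"ty":0,"tz":2,"ax":0,"ay":0,"az":0},{"jaw":0,"tx":0,"ty":0,"tz":1,"ax":0,"ay":0,"az":0},{"jaw":0,"tx":0,"ty":0,"tz":1,"ax":0,"ay":0,"az":0},{"jaw":0,"tx":0,"ty":0,"tz":0,"ax":0,"ay":0,"az":0}]' >/dev/null; python3 F.py 5
```

```text
AVG F [-0.47  0.42  0.89] sd 0.28 pos [508.41  73.42 -11.09] sd 0.04 T [0.04  0.062 0.009] t 13.85
```

```bash
python3 -m jog '[{"jaw":0,"tx":0,"ty":0,"tz":1,"ax":0,"ay":0,"az":0},{"jaw":0,"tx":0,"ty":0,"tz":1,"ax":0,"ay":0,"az":0},{"jaw":0,"tx":0,"ty":0,"tz":0,"ax":0,"ay":0,"az":0}]' >/dev/null; python3 F.py 5
```

```text
AVG F [-1.22 -0.29  1.06] sd 0.31 pos [508.28  73.41 -13.16] sd 0.03 T [0.044 0.191 0.002] t 14.4
```

The middle finger gives the same low force as the first. On to the third (y≈-14).

```bash
python3 -m jog '[{"jaw":0,"tx":0,"ty":0,"tz":-15,"ax":0,"ay":0,"az":0},{"jaw":0,"tx":0,"ty":0,"tz":-15,"ax":0,"ay":0,"az":0},{"jaw":0,"tx":-29,"ty":0,"tz":0,"ax":0,"ay":0,"az":0},{"jaw":0,"tx":-29,"ty":0,"tz":0,"ax":0,"ay":0,"az":0},{"jaw":0,"tx":-30,"ty":0,"tz":0,"ax":0,"ay":0,"az":0},{"jaw":0,"tx":0,"ty":0,"tz":10,"ax":0,"ay":0,"az":0},{"jaw":0,"tx":0,"ty":0,"tz":8,"ax":0,"ay":0,"az":0},{"jaw":0,"tx":0,"ty":0,"tz":4,"ax":0,"ay":0,"az":0},{"jaw":0,"tx":0,"ty":0,"tz":2,"ax":0,"ay":0,"az":0},{"jaw":0,"tx":0,"ty":0,"tz":0,"ax":0,"ay":0,"az":0}]' >/dev/null; python3 F.py 3; python3 rel.py 497.8 -14 -8 -7.2
python3 -m jog '[{"jaw":0,"tx":0,"ty":0,"tz":1,"ax":0,"ay":0,"az":0},{"jaw":0,"tx":0,"ty":0,"tz":1,"ax":0,"ay":0,"az":0},{"jaw":0,"tx":0,"ty":0,"tz":1,"ax":0,"ay":0,"az":0},{"jaw":0,"tx":0,"ty":0,"tz":1,"ax":0,"ay":0,"az":0},{"jaw":0,"tx":0,"ty":0,"tz":0,"ax":0,"ay":0,"az":0}]' >/dev/null; python3 F.py 4
```

```text
AVG F [-0.23  0.68  0.97] sd 0.24 pos [497.54 -13.29  -7.1 ] sd 0.13 T [-0.006  0.065  0.013] t 15.55
ypos [497.8 -13.4  -7. ] yang -7.15 tilt [ 0.  0. -1.] q [-0.03  0.39 -0.53  0.65  0.    1.67] F [-0.48  0.05  0.94] gap -0.1 t 15.55
tool shift [-0.6  0.1  1. ] az 0.1
AVG F [-0.73  2.23  3.17] sd 0.33 pos [497.39 -13.65 -11.03] sd 0.01 T [ 0.463  0.195 -0.005] t 16.25
```

This is the sound one: about 0.55 N/mm and 3.2 N. I continue gently to its stop.

```bash
python3 -m jog '[{"jaw":0,"tx":0,"ty":0,"tz":1,"ax":0,"ay":0,"az":0},{"jaw":0,"tx":0,"ty":0,"tz":0,"ax":0,"ay":0,"az":0}]' >/dev/null; python3 F.py 3
```

```text
AVG F [-1.22  2.65  4.15] sd 0.28 pos [497.35 -13.74 -12.1 ] sd 0.01 T [0.561 0.311 0.012] t 16.6
```

```bash
python3 -m jog '[{"jaw":0,"tx":0,"ty":0,"tz":0.7,"ax":0,"ay":0,"az":0},{"jaw":0,"tx":0,"ty":0,"tz":0,"ax":0,"ay":0,"az":0}]' >/dev/null; python3 F.py 3
```

```text
AVG F [-2.03  2.68  4.53] sd 0.52 pos [497.3  -13.78 -12.81] sd 0.0 T [ 0.613  0.361 -0.016] t 16.95
```

```bash
python3 -m jog '[{"jaw":0,"tx":0,"ty":0,"tz":0.7,"ax":0,"ay":0,"az":0},{"jaw":0,"tx":0,"ty":0,"tz":0,"ax":0,"ay":0,"az":0}]' >/dev/null; python3 F.py 3
```

```text
AVG F [-2.38  2.38  5.04] sd 0.08 pos [497.33 -13.88 -13.52] sd 0.01 T [ 0.587  0.446 -0.017] t 17.3
```

```bash
python3 -m jog '[{"jaw":0,"tx":0,"ty":0,"tz":0.5,"ax":0,"ay":0,"az":0},{"jaw":0,"tx":0,"ty":0,"tz":0,"ax":0,"ay":0,"az":0}]' >/dev/null; python3 F.py 3
```

```text
AVG F [-2.54  2.53  5.06] sd 0.34 pos [497.31 -13.87 -14.01] sd 0.0 T [ 0.584  0.495 -0.007] t 17.65
```

```bash
python3 -m jog '[{"jaw":0,"tx":0,"ty":0,"tz":0.4,"ax":0,"ay":0,"az":0},{"jaw":0,"tx":0,"ty":0,"tz":0,"ax":0,"ay":0,"az":0}]' >/dev/null; python3 F.py 3
```

```text
AVG F [-1.94  2.76  5.49] sd 0.6 pos [497.3  -13.86 -14.4 ] sd 0.01 T [ 0.591  0.557 -0.015] t 18.0
```

```bash
python3 -m jog '[{"jaw":0,"tx":0,"ty":0,"tz":0.4,"ax":0,"ay":0,"az":0},{"jaw":0,"tx":0,"ty":0,"tz":0,"ax":0,"ay":0,"az":0}]' >/dev/null; python3 F.py 3
```

```text
AVG F [-2.51  2.85  5.47] sd 0.4 pos [497.28 -13.88 -14.79] sd 0.01 T [ 0.603  0.567 -0.011] t 18.35
```

```bash
python3 -m jog '[{"jaw":0,"tx":0,"ty":0,"tz":0.4,"ax":0,"ay":0,"az":0},{"jaw":0,"tx":0,"ty":0,"tz":0,"ax":0,"ay":0,"az":0}]' >/dev/null; python3 F.py 3
```

```text
AVG F [-2.62  3.13  5.61] sd 0.25 pos [497.26 -13.87 -15.17] sd 0.02 T [ 0.573  0.586 -0.009] t 18.7
```

```bash
python3 -m jog '[{"jaw":0,"tx":0,"ty":0,"tz":0.4,"ax":0,"ay":0,"az":0},{"jaw":0,"tx":0,"ty":0,"tz":0,"ax":0,"ay":0,"az":0}]' >/dev/null; python3 F.py 3
```

```text
AVG F [-2.88  2.96  6.95] sd 0.14 pos [497.27 -13.86 -15.41] sd 0.0 T [0.616 0.655 0.001] t 19.05
```

It has met the stop: the force jumped and the travel lagged. A tiny bit more, a hold, and then up.

```bash
python3 -m jog '[{"jaw":0,"tx":0,"ty":0,"tz":0.2,"ax":0,"ay":0,"az":0},{"jaw":0,"tx":0,"ty":0,"tz":0,"ax":0,"ay":0,"az":0},{"jaw":0,"tx":0,"ty":0,"tz":0,"ax":0,"ay":0,"az":0},{"jaw":0,"tx":0,"ty":0,"tz":0,"ax":0,"ay":0,"az":0}]' >/dev/null; python3 F.py 3
```

```text
AVG F [-3.29  3.13  8.75] sd 0.42 pos [497.28 -13.85 -15.47] sd 0.0 T [ 0.629  0.733 -0.007] t 19.6
```

Step 2 is done: firmly at the stop with about 9.8 N. I lift, open and go above the mill.

```bash
python3 -m jog '[{"jaw":0,"tx":0,"ty":0,"tz":-10,"ax":0,"ay":0,"az":0},{"jaw":0,"tx":0,"ty":0,"tz":-45,"ax":0,"ay":0,"az":0},{"jaw":50,"tx":0,"ty":0,"tz":-45,"ax":0,"ay":0,"az":0},{"jaw":100,"tx":0,"ty":0,"tz":-45,"ax":0,"ay":0,"az":0},{"jaw":100,"tx":0,"ty":0,"tz":-45,"ax":0,"ay":0,"az":0},{"jaw":100,"tx":-48,"ty":0,"tz":0,"ax":0,"ay":0,"az":0},{"jaw":100,"tx":-48,"ty":0,"tz":0,"ax":0,"ay":0,"az":0},{"jaw":100,"tx":-48,"ty":0,"tz":0,"ax":0,"ay":0,"az":0},{"jaw":100,"tx":-48,"ty":0,"tz":0,"ax":0,"ay":0,"az":0},{"jaw":100,"tx":-48,"ty":0,"tz":0,"ax":0,"ay":0,"az":0}]' >/dev/null; python3 -m jog '[{"jaw":100,"tx":0,"ty":0,"tz":0,"ax":0,"ay":0,"az":-8.2},{"jaw":100,"tx":0,"ty":0,"tz":0,"ax":0,"ay":0,"az":-8.2},{"jaw":100,"tx":0,"ty":0,"tz":0,"ax":0,"ay":0,"az":-8.2},{"jaw":100,"tx":0,"ty":0,"tz":0,"ax":0,"ay":0,"az":-8.2},{"jaw":100,"tx":0,"ty":0,"tz":0,"ax":0,"ay":0,"az":-8.2},{"jaw":100,"tx":0,"ty":0,"tz":0,"ax":0,"ay":0,"az":-8.2},{"jaw":100,"tx":0,"ty":0,"tz":0,"ax":0,"ay":0,"az":-8.2},{"jaw":100,"tx":0,"ty":0,"tz":0,"ax":0,"ay":0,"az":-8.2},{"jaw":100,"tx":0,"ty":0,"tz":0,"ax":0,"ay":0,"az":-8.2},{"jaw":100,"tx":0,"ty":0,"tz":0,"ax":0,"ay":0,"az":0}]'
python3 rel.py 490.5 -263.5 170 67; python3 -c "
from plant import r;print(r.tcp_to_grasp)"
```

```text
time: 21.6
ee_pos: [467.5, -253.0, 174.4]
eef_rot: [0.203, 0.979, -0.001, 0.0]
contact_force: [0.1, 0.3, 0.7]
finger_gap: 85.3
grasp_force: 0.0
ypos [ 467.5 -253.   174.4] yang 66.56 tilt [ 0.    -0.002 -1.   ] q [-0.49  0.28 -0.16  1.13 -0.   -0.09] F [0.11 0.29 0.75] gap 85.3 t 21.6
tool shift [-25.3  -0.4   4.4] az -0.4
18.700000000000003
```

```bash
python3 -m jog '[{"jaw":100,"tx":-25.3,"ty":-0.4,"tz":0,"ax":0,"ay":0,"az":0},{"jaw":100,"tx":0,"ty":0,"tz":30,"ax":0,"ay":0,"az":0},{"jaw":100,"tx":0,"ty":0,"tz":25,"ax":0,"ay":0,"az":0},{"jaw":100,"tx":0,"ty":0,"tz":5,"ax":0,"ay":0,"az":0},{"jaw":100,"tx":0,"ty":0,"tz":0,"ax":0,"ay":0,"az":0}]' >/dev/null; python3 F.py 2; python3 rel.py 490.5 -263.5 55 67
python3 - <<'E'
from fit import *
a=snap("scene","pics/s6.png");x,y=140,100
im=cv2.resize(a[y:y+115,x:x+115,::-1],(575,575),interpolation=cv2.INTER_CUBIC)
P=np.array([(w2pix("scene",p)+.5-[x,y])*5 for p in millpts((490.5,-263.5))],np.float32); cv2.polylines(im,[cv2.convexHull(P).astype(int)],True,(0,255,0),1)
cv2.imwrite("pics/c6.png",im)
E
```

```text
AVG F [ 0.15 -0.3  -0.07] sd 0.36 pos [ 490.84 -262.89  115.03] sd 0.35 T [-0.013 -0.02  -0.008] t 22.2
ypos [ 491.1 -263.   115.4] yang 66.54 tilt [ 0.001 -0.001 -1.   ] q [-0.49  0.36 -0.21  1.   -0.   -0.08] F [-0.22 -0.63  0.3 ] gap 85.4 t 22.2
tool shift [ 0.5 -0.7 60.4] az -0.5
```

View pics/c6.png

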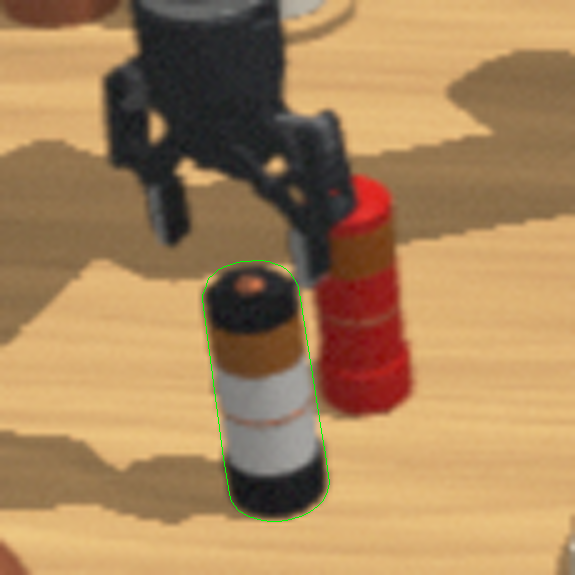

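The gripper straddles the mill: tips at crop (170,240) and (310,280), mill between them, and the red one clear. Down and grip.

```bash
python3 -m jog '[{"jaw":100,"tx":0,"ty":0,"tz":15,"ax":0,"ay":0,"az":0},{"jaw":100,"tx":0,"ty":0,"tz":15,"ax":0,"ay":0,"az":0},{"jaw":100,"tx":0,"ty":0,"tz":0,"ax":0,"ay":0,"az":0}]'; python3 -m jog '[{"jaw":100,"tx":0,"ty":0,"tz":15,"ax":0,"ay":0,"az":0},{"jaw":100,"tx":0,"ty":0,"tz":10,"ax":0,"ay":0,"az":0},{"jaw":100,"tx":0,"ty":0,"tz":5,"ax":0,"ay":0,"az":0},{"jaw":100,"tx":0,"ty":0,"tz":0,"ax":0,"ay":0,"az":0}]'
```

```text
time: 22.55
ee_pos: [489.9, -262.2, 83.9]
eef_rot: [0.203, 0.979, 0.0, -0.001]
contact_force: [-0.8, -0.9, 0.4]
finger_gap: 85.2
grasp_force: 0.0
time: 22.95
ee_pos: [490.1, -262.3, 54.0]
eef_rot: [0.203, 0.979, 0.0, -0.0]
contact_force: [-0.4, 0.8, 0.9]
finger_gap: 85.4
grasp_force: 0.0
```

```bash
python3 -m jog '[{"jaw":80,"tx":0,"ty":0,"tz":0,"ax":0,"ay":0,"az":0},{"jaw":70,"tx":0,"ty":0,"tz":0,"ax":0,"ay":0,"az":0},{"jaw":66,"tx":0,"ty":0,"tz":0,"ax":0,"ay":0,"az":0},{"jaw":64,"tx":0,"ty":0,"tz":0,"ax":0,"ay":0,"az":0},{"jaw":60,"tx":0,"ty":0,"tz":0,"ax":0,"ay":0,"az":0},{"jaw":40,"tx":0,"ty":0,"tz":0,"ax":0,"ay":0,"az":0},{"jaw":20,"tx":0,"ty":0,"tz":0,"ax":0,"ay":0,"az":0},{"jaw":20,"tx":0,"ty":0,"tz":0,"ax":0,"ay":0,"az":0},{"jaw":20,"tx":0,"ty":0,"tz":0,"ax":0,"ay":0,"az":0}]'; python3 F.py 3
```

```text
time: 23.85
ee_pos: [491.1, -262.3, 54.9]
eef_rot: [0.203, 0.979, 0.0, 0.001]
contact_force: [0.4, 2.5, 5.4]
finger_gap: 52.9
grasp_force: 63.2
AVG F [0.   2.17 5.54] sd 0.68 pos [ 491.07 -262.3    54.9 ] sd 0.01 T [ 0.381  0.033 -0.017] t 24.0
```

```bash
python3 -m jog '[{"jaw":20,"tx":0,"ty":0,"tz":-10,"ax":0,"ay":0,"az":0},{"jaw":20,"tx":0,"ty":0,"tz":-25,"ax":0,"ay":0,"az":0},{"jaw":20,"tx":0,"ty":0,"tz":-25,"ax":0,"ay":0,"az":0},{"jaw":20,"tx":0,"ty":0,"tz":-20,"ax":0,"ay":0,"az":0},{"jaw":20,"tx":0,"ty":0,"tz":0,"ax":0,"ay":0,"az":0},{"jaw":20,"tx":0,"ty":0,"tz":0,"ax":0,"ay":0,"az":0}]'; python3 F.py 3; python3 rel.py 497.8 -13.7 135 66.5
```

```text
time: 24.6
ee_pos: [489.7, -262.3, 133.2]
eef_rot: [0.203, 0.979, 0.0, -0.001]
contact_force: [-0.5, 0.7, -6.3]
finger_gap: 53.3
grasp_force: 64.9
AVG F [ 0.2   0.25 -7.05] sd 0.1 pos [ 488.92 -261.73  132.33] sd 0.14 T [ 0.025 -0.008 -0.003] t 24.75
ypos [ 488.9 -261.7  132.2] yang 66.6 tilt [-0.004  0.002 -1.   ] q [-0.49  0.35 -0.18  1.05 -0.   -0.08] F [-0.08 -0.15 -7.02] gap 52.7 t 24.75
tool shift [ 90.3 231.1  -2.4] az 0.1
```

```bash
python3 -m jog '[{"jaw":20,"tx":8,"ty":20.5,"tz":0,"ax":0,"ay":0,"az":0},{"jaw":20,"tx":14,"ty":36,"tz":0,"ax":0,"ay":0,"az":0},{"jaw":20,"tx":14,"ty":36,"tz":0,"ax":0,"ay":0,"az":0},{"jaw":20,"tx":14,"ty":36,"tz":0,"ax":0,"ay":0,"az":0},{"jaw":20,"tx":14,"ty":36,"tz":0,"ax":0,"ay":0,"az":0},{"jaw":20,"tx":14,"ty":36,"tz":0,"ax":0,"ay":0,"az":0},{"jaw":20,"tx":8,"ty":20,"tz":0,"ax":0,"ay":0,"az":0},{"jaw":20,"tx":4,"ty":10,"tz":0,"ax":0,"ay":0,"az":0},{"jaw":20,"tx":0,"ty":0,"tz":0,"ax":0,"ay":0,"az":0},{"jaw":20,"tx":0,"ty":0,"tz":0,"ax":0,"ay":0,"az":0}]'>/dev/null; python3 F.py 4; python3 rel.py 497.8 -13.7 135 66.5
cat > mz.py <<'E'
from fit import *
# mill pose in hand: fit x,y,z with scene (+top if visible), tool position known
o=r.get_obs(); p=o["ee_pos"]; R0=R.from_quat(o["eef_rot"]).as_matrix()[:,2]
eyes.get_image("scene")
d=[k for k in trace("scene","mill") if abs(k["rect"][0]+k["rect"][2]/2-w2pix("scene",(p[0],p[1],p[2]))[0])<20][:1]
if d:
    x,y,w,h=d[0]["rect"]; print("rect",d[0]["rect"],d[0]["score"])
    for z0 in (p[2]-55,): 
        P=np.array([w2pix("scene",(a,b,c+z0)) for a,b,c in millpts(p[:2])]); print("pred col",P[:,0].min(),P[:,0].max(),"row",P[:,1].min(),P[:,1].max())
E
python3 mz.py
```

```text
AVG F [-0.05 -0.08 -6.28] sd 0.19 pos [499.25 -16.24 133.97] sd 0.11 T [-0.012  0.024 -0.006] t 25.95
ypos [499.3 -16.2 134.1] yang 66.5 tilt [-0. -0. -1.] q [-0.03  0.25 -0.31  1.01 -0.    0.38] F [-0.72 -0.14 -6.37] gap 52.9 t 25.95
tool shift [ 2.4  1.7 -0.9] az 0.0
rect [264.4, 133.4, 22.5, 56.9] 0.87
pred col 266.1329551662764 287.21749349868344 row 132.246142579424 188.13459778587256
```

```bash
python3 -m jog '[{"jaw":20,"tx":2.2,"ty":2.1,"tz":10,"ax":0,"ay":0,"az":0},{"jaw":20,"tx":0,"ty":0,"tz":15,"ax":0,"ay":0,"az":0},{"jaw":20,"tx":0,"ty":0,"tz":9,"ax":0,"ay":0,"az":0},{"jaw":20,"tx":0,"ty":0,"tz":4,"ax":0,"ay":0,"az":0},{"jaw":20,"tx":0,"ty":0,"tz":0,"ax":0,"ay":0,"az":0},{"jaw":20,"tx":0,"ty":0,"tz":0,"ax":0,"ay":0,"az":0}]'>/dev/null; python3 F.py 4; python3 rel.py 497.6 -13.2 79 66.5
python3 - <<'E'
from fit import *
o=r.get_obs(); p=o["ee_pos"]; z0=p[2]-54.9
def mp(v): return [(a,b,c+z0) for a,b,c in millpts(v)]
D={}
for _ in range(3):
    eyes.get_image("scene")
    d=[k for k in trace("scene","mill") if abs(k["rect"][0]+k["rect"][2]/2-275)<15 and k["rect"][3]>35]
    if d: print(d[0]["rect"],fit({"scene":d[0]["region"]},mp,p[:2],[4,4]))
E
```

```text
AVG F [-0.21 -0.6  -6.43] sd 0.17 pos [498.8  -12.33  96.75] sd 0.05 T [ 0.016 -0.009  0.007] t 26.85
ypos [498.7 -12.3  96.8] yang 66.61 tilt [ 0.001 -0.    -1.   ] q [-0.02  0.28 -0.38  0.91  0.    0.38] F [-0.17 -0.38 -6.21] gap 53.2 t 26.85
tool shift [ 0.7 -1.3 17.8] az 0.1
[265.4, 143.4, 21.2, 53.3] (array([501.78060424, -13.18293522]), np.float64(-0.8697166469893742))
[265.5, 143.6, 21.3, 55.4] (array([500.13042062, -15.29157649]), np.float64(-0.8607168204400284))
[268.2, 146.0, 19.1, 53.5] (array([503.07589232, -13.22321843]), np.float64(-0.8874133270654601))
```

```bash
python3 -m jog '[{"jaw":20,"tx":1.1,"ty":-1.1,"tz":2,"ax":0,"ay":0,"az":0},{"jaw":20,"tx":0,"ty":0,"tz":2,"ax":0,"ay":0,"az":0},{"jaw":20,"tx":0,"ty":0,"tz":0,"ax":0,"ay":0,"az":0},{"jaw":20,"tx":0,"ty":0,"tz":0,"ax":0,"ay":0,"az":0}]'>/dev/null; python3 F.py 3; python3 -m jog '[{"jaw":20,"tx":0,"ty":0,"tz":1,"ax":0,"ay":0,"az":0},{"jaw":20,"tx":0,"ty":0,"tz":1,"ax":0,"ay":0,"az":0},{"jaw":20,"tx":0,"ty":0,"tz":0,"ax":0,"ay":0,"az":0}]'>/dev/null; python3 F.py 3
```

```text
AVG F [-0.39 -0.13 -6.66] sd 0.12 pos [496.8 -12.9  92.2] sd 0.04 T [-0.018 -0.002  0.039] t 27.7
AVG F [-0.02 -0.91 -5.93] sd 0.43 pos [496.69 -12.88  90.16] sd 0.03 T [0.007 0.006 0.006] t 28.15
```

```bash
python3 -m jog '[{"jaw":20,"tx":0,"ty":0,"tz":1,"ax":0,"ay":0,"az":0},{"jaw":20,"tx":0,"ty":0,"tz":1,"ax":0,"ay":0,"az":0},{"jaw":20,"tx":0,"ty":0,"tz":0,"ax":0,"ay":0,"az":0}]'>/dev/null; python3 F.py 3
```

```text
AVG F [-0.64 -0.25 -6.74] sd 0.44 pos [496.67 -12.89  88.14] sd 0.06 T [-0.009  0.002 -0.015] t 28.6
```

```bash
python3 -m jog '[{"jaw":20,"tx":0,"ty":0,"tz":1,"ax":0,"ay":0,"az":0},{"jaw":20,"tx":0,"ty":0,"tz":1,"ax":0,"ay":0,"az":0},{"jaw":20,"tx":0,"ty":0,"tz":0,"ax":0,"ay":0,"az":0}]'>/dev/null; python3 F.py 3
```

```text
AVG F [-0.11  0.36 -6.93] sd 0.41 pos [496.66 -12.89  86.14] sd 0.04 T [-0.01  -0.017  0.008] t 29.05
```

```bash
python3 -m jog '[{"jaw":20,"tx":0,"ty":0,"tz":1,"ax":0,"ay":0,"az":0},{"jaw":20,"tx":0,"ty":0,"tz":1,"ax":0,"ay":0,"az":0},{"jaw":20,"tx":0,"ty":0,"tz":0,"ax":0,"ay":0,"az":0}]'>/dev/null; python3 F.py 3
```

```text
AVG F [ 0.08  0.83 -6.1 ] sd 0.25 pos [496.79 -12.89  84.26] sd 0.03 T [0.02  0.035 0.001] t 29.5
```

```bash
python3 -m jog '[{"jaw":20,"tx":0,"ty":0,"tz":1,"ax":0,"ay":0,"az":0},{"jaw":20,"tx":0,"ty":0,"tz":1,"ax":0,"ay":0,"az":0},{"jaw":20,"tx":0,"ty":0,"tz":0,"ax":0,"ay":0,"az":0}]'>/dev/null; python3 F.py 3
```

```text
AVG F [-0.43  0.03 -3.91] sd 0.26 pos [496.64 -12.9   82.23] sd 0.02 T [0.    0.23  0.028] t 29.95
```

```bash
python3 -m jog '[{"jaw":20,"tx":0,"ty":0,"tz":1,"ax":0,"ay":0,"az":0},{"jaw":20,"tx":0,"ty":0,"tz":0.5,"ax":0,"ay":0,"az":0},{"jaw":20,"tx":0,"ty":0,"tz":0,"ax":0,"ay":0,"az":0}]'>/dev/null; python3 F.py 3
```

```text
AVG F [-1.4  -0.47 -3.06] sd 0.39 pos [496.6  -12.92  80.72] sd 0.01 T [-0.021  0.423 -0.001] t 30.4
```

```bash
python3 -m jog '[{"jaw":20,"tx":0,"ty":0,"tz":0.5,"ax":0,"ay":0,"az":0},{"jaw":20,"tx":0,"ty":0,"tz":0.5,"ax":0,"ay":0,"az":0},{"jaw":20,"tx":0,"ty":0,"tz":0,"ax":0,"ay":0,"az":0}]'>/dev/null; python3 F.py 3
```

```text
AVG F [-1.96  0.25 -2.4 ] sd 0.44 pos [496.62 -12.92  79.69] sd 0.01 T [-0.031  0.579  0.019] t 30.85
```

```bash
python3 -m jog '[{"jaw":20,"tx":0,"ty":0,"tz":0.5,"ax":0,"ay":0,"az":0},{"jaw":20,"tx":0,"ty":0,"tz":0,"ax":0,"ay":0,"az":0}]'>/dev/null; python3 F.py 3
```

```text
AVG F [-2.05 -0.61 -2.39] sd 0.36 pos [496.61 -12.92  79.18] sd 0.02 T [-0.082  0.623  0.032] t 31.2
```

```bash
python3 -m jog '[{"jaw":20,"tx":0,"ty":0,"tz":0.5,"ax":0,"ay":0,"az":0},{"jaw":20,"tx":0,"ty":0,"tz":0,"ax":0,"ay":0,"az":0}]'>/dev/null; python3 F.py 3
```

```text
AVG F [-2.94 -0.1   1.82] sd 0.13 pos [496.73 -12.93  78.96] sd 0.01 T [-0.099  0.918  0.001] t 31.55
```

The foot is on the deck: the force stepped up and the travel stopped. I open gently and retreat straight up.

```bash
python3 -m jog '[{"jaw":60,"tx":0,"ty":0,"tz":0,"ax":0,"ay":0,"az":0},{"jaw":64,"tx":0,"ty":0,"tz":0,"ax":0,"ay":0,"az":0},{"jaw":68,"tx":0,"ty":0,"tz":0,"ax":0,"ay":0,"az":0},{"jaw":75,"tx":0,"ty":0,"tz":0,"ax":0,"ay":0,"az":0},{"jaw":85,"tx":0,"ty":0,"tz":0,"ax":0,"ay":0,"az":0},{"jaw":100,"tx":0,"ty":0,"tz":0,"ax":0,"ay":0,"az":0},{"jaw":100,"tx":0,"ty":0,"tz":0,"ax":0,"ay":0,"az":0},{"jaw":100,"tx":0,"ty":0,"tz":0,"ax":0,"ay":0,"az":0}]'; python3 F.py 3
python3 -m jog '[{"jaw":100,"tx":0,"ty":0,"tz":-10,"ax":0,"ay":0,"az":0},{"jaw":100,"tx":0,"ty":0,"tz":-30,"ax":0,"ay":0,"az":0},{"jaw":100,"tx":0,"ty":0,"tz":-40,"ax":0,"ay":0,"az":0},{"jaw":100,"tx":0,"ty":0,"tz":-40,"ax":0,"ay":0,"az":0},{"jaw":100,"tx":0,"ty":-45,"tz":0,"ax":0,"ay":0,"az":0},{"jaw":100,"tx":0,"ty":-45,"tz":0,"ax":0,"ay":0,"az":0},{"jaw":100,"tx":0,"ty":-45,"tz":0,"ax":0,"ay":0,"az":0},{"jaw":100,"tx":0,"ty":-45,"tz":0,"ax":0,"ay":0,"az":0},{"jaw":100,"tx":0,"ty":0,"tz":0,"ax":0,"ay":0,"az":0}]'
python3 - <<'E'
from fit import *
def mp(v): return [(a,b,c+24) for a,b,c in millpts(v)]
a=eyes.get_image("scene"); t=eyes.get_image("top"); D={}
for n,p in(("scene",(278,185)),("top",(280,228))):
    for d in trace(n,"mill"):
        x,y,w,h=d["rect"]
        if abs(x+w/2-p[0])<15 and abs(y+h/2-p[1])<20 and h>20: D[n]=d["region"]; print(n,d["rect"],fit({n:d["region"]},mp,[497,-13],[4,4])); break
f=fit(D,mp,[497,-13],[4,4]); print(f)
out=[]
for n,im,(x,y) in(("scene",a,(240,140)),("top",t,(235,180))):
    k=cv2.resize(im[y:y+95,x:x+75,::-1],(375,475),interpolation=cv2.INTER_CUBIC)
    P=np.array([(w2pix(n,p)+.5-[x,y])*5 for p in mp((497.8,-13.5))],np.float32); cv2.polylines(k,[cv2.convexHull(P).astype(int)],True,(0,255,0),1); out.append(k)
cv2.imwrite("pics/c7.png",np.hstack(out))
E
```

```text
time: 32.35
ee_pos: [496.8, -12.9, 78.7]
eef_rot: [0.203, 0.979, 0.0, 0.0]
contact_force: [0.1, -0.5, -0.7]
finger_gap: 85.4
grasp_force: 0.0
AVG F [-0.21 -0.03  0.41] sd 0.29 pos [496.76 -12.89  78.7 ] sd 0.01 T [ 0.011  0.01  -0.003] t 32.5
time: 33.4
ee_pos: [423.3, -182.2, 199.6]
eef_rot: [0.206, 0.979, -0.001, 0.0]
contact_force: [-0.3, 0.1, 0.6]
finger_gap: 85.2
grasp_force: 0.0
scene [264.4, 149.1, 22.0, 50.7] (array([497.61212158, -13.34240723]), np.float64(-0.9202457719917265))
top [264.8, 212.2, 28.6, 29.7] (array([494.69828713, -15.19136119]), np.float64(-0.9633094399222452))
(array([494.68700409, -14.69926453]), np.float64(-1.8667650170757333))
```

View pics/c7.png

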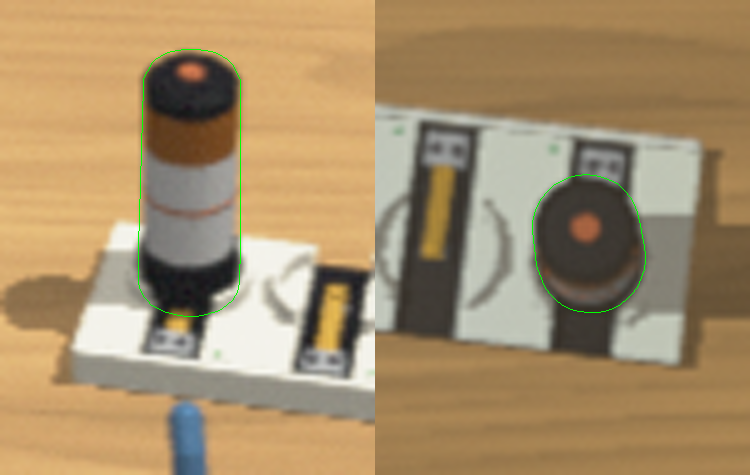

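The mill stands upright in the sound finger's bay. It is within about 1.5 mm of the bay centre in each view (scene 278,175; top 277,228), and the arm is clear.

```bash
python3 -c "
from plant import r;print(r.job_done())"
```

```text
the job is handed in; nothing more can be done
None
```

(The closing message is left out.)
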